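# Fit the sensor board into the dispensary balance

### The job

Take the green sensor board out of its wooden stand and slide it down the two black card guides of the balance, gently, until you feel it bear lightly on the springs of the connector below, before you let go; do not let it drop the last bit, and do not force it into the connector by hand. Then swing both red levers fully upright, so that they press the board home, and let go. Leave the bottle, the jar and the calculator where they are.

Things in the scene. Friction and masses are not known exactly. Their poses are not given: they have to be found in the camera images.
- balance: White counter balance, fixed. Origin: centre of its card bay, at table height; x points from the display side to the round steel pan, y along the bay to the 'left' guide and lever, z up. Housing round the bay: x -47 to 47, y -75 to 75 mm, 70 mm high; the platform and pan beyond (x 47 to 177 mm) reach 52 mm. The bay, 22 mm wide in x, is open at the top.
- left_guide (a point): Bottom of the groove of the black U-shaped guide at the bay's +y end (y = 62 mm), at the top of its straight part (z = 79 mm). Groove 6 mm wide in x, straight down from here; 124 mm between the two groove bottoms. Flared lips above, up to z = 90 mm, widen the mouth by about 3 mm each way. The board's 4 mm side edges run in the two guides, either way round.
- right_guide (a point): The same for the guide at the -y end (y = -62 mm). Lower the board in the guides slower than 0.1 m/s, and let go of it only when it stands on the connector.
- home (a point): Where the board's foot must end: centre of the bay, 24 mm up. Above it a yellow connector catches the foot; its top, 29 to 39 mm up, differs each time: find it by feel. Its sprung contacts give 2 mm (3.5 N per mm); beyond that it is stiff and slides down, to stay, only above about 26 N. By hand, bear on the springs with 5 to 8 N (never 15), then let go; the levers press the rest of the 5 to 15 mm.
- board_grip (a point): Centre of the white handle of the loose green board, 85 mm above its foot. Handle: 12 mm thick (board x), 44 mm wide (y), 30 mm high (70 to 100 mm above the foot). Board plate: 4 mm thick (x), 120 mm wide (y), 70 mm high (z, up); about 0.12 kg. At the start it stands upright in the stand. Axes are the board's.
- board_foot (a point): Middle of the lower edge of the board; same axes as board_grip.
- stand: Fixed wooden stand, 70 x 150 mm, with a slot (along its y) at each end that holds the board's lower corners; origin under its centre, the board's foot stands 8 mm above it, slot posts reach 32 mm height. The board lifts straight up out of it.
- lever_left (a joint): Angle of the red lever at the +y end of the bay: 0 = fully open, handle laid outward (1.6 rad from upright), grows as it swings up and inward; 1.6 = closed against its stop, handle upright. Stays where left. From 0.9 to 1.4 rad on (by connector height) its 24 mm nose, square to the handle, presses the board's shoulder down; expect up to about 15 N at the knob.
- lever_right (a joint): The same for the red lever at the -y end (mirror image). Pressing the two by turns keeps the board level; a lever may spring back a little when the other is pressed, so check both.
- left_hinge (a point): Hinge of the left lever, fixed to the balance at x = 0, y = +75, z = 98 mm in its frame; the hinge axis runs along the balance's x. An open lever's nose stands up beside the bay's end to 126 mm above the table: carry the board in above that.
- right_hinge (a point): Hinge of the right lever, at x = 0, y = -75, z = 98 mm in the balance's frame.
- left_knob (a point): Centre of the red round cross-bar at the end of the left lever's handle: 75 mm from the hinge, 14 mm diameter, 18 mm long along the balance's x; it can be pinched across its length from above and turns between the fingers.
- right_knob (a point): The same on the right lever.
- bottle_mid (a point): Amber bottle (64 mm diameter, 150 mm tall), its middle, 75 mm up. Leave alone.
- jar_mid (a point): Green jar (72 mm diameter, 90 mm tall), its middle, 45 mm up. Leave alone.
- calculator_mid (a point): Black pocket calculator lying flat (75 x 120 x 14 mm), its middle. Leave alone.

How it is judged:
By the outcome, as a careful person would: the job done as asked, in the order asked, and still so for the second after the job is handed in, with the robot touching nothing.
It also fails if it takes over 72 s, if anything falls off the work surface, if the arm or the gripper's body presses on something with over 40 N, if the wrist force passes 120 N, or if a joint passes its speed limit or range.

### The arm

A 6-joint arm with a two-finger parallel gripper is mounted at the origin on the work surface. World frame = base frame: x ahead of the robot, y to its left, z up, the work surface at z = 0. Lengths are in mm, angles in rad, forces in N, time in s.
With the tool pointing down it reaches from about 300 to 775 mm from the base axis. Payload 14.6 kg.
Tool frame: the origin (TCP) lies between the finger pads; the fingertips stand 25 mm ahead of it and the grasp point (between the pads) lies 6 mm ahead of it; z points along the fingers, x is the direction in which the jaws open and shut, and the axes are right-handed (so a half turn about z gives the same grasp; the last joint's range is limited). The gripper opens to 94 mm and grips with 3 to 60 N. Pads are 16 mm wide; open, the fingers measure 119 mm over their backs; the gripper's body (75 mm by 177 mm) begins 78 mm behind the grasp point.
Start: joints at [1.204, 0.3, 1.521, -0, 1.321, -0.067], TCP at [162.428, 525.458, 230.446] pointing down, gripper open.
Joint ranges: [-3.03, 3.03], [-0.79, 2.21], [0.23, 2.52], [-1.04, 4.18], [0, 3.07], [-2.55, 2.55]. Speed limits (rad/s): [2.22, 2.22, 2.57, 3.14, 3.14, 3.14].

### API

Orientations are given as [roll, pitch, yaw] about the fixed x, y, z axes, in that order (R = Rz(yaw) Ry(pitch) Rx(roll)).
In Python, from cell import manip gives the robot as it stands.
- The arm moves only by the tool apply_moves, never from a script. Its argument "series" is a list of rows, each a list of 3 entries, a list of its own where there are three numbers: the shift along the world's x, y, z in cm, then the turn, a rotation vector about the world's x, y, z in rad, then the opening in per cent of the stroke, from 0 (shut) to 100 (fully open). A call has exactly 10 rows; each row is the pose to reach, as a shift and turn from the pose commanded when the call began; what a row does not reach only later rows make up. A row lasts 1/8 s, in which the tool goes at most 62.5 mm and 10.7 degrees, less where a joint would pass 70% of its speed; a pose out of reach is approached as far as the arm can. A call with a gripper value outside its range is refused whole. The fingers move at their own pace and stop on an object; "grip_force" is the grip in N (left out, the last holds). Time passes only in rows, so rows that repeat a pose let the fingers close, or fill a call up. It gives the time, the measured TCP pose, the force and the opening at its end, in the units of the state.
- manip.read_state(): the state, without advancing time (a new reading comes with each control period).
- manip.camera(name): name is "side" or "top"; returns (picture, depth): 384x512x3 uint8, red, green, blue; 384x512 float32, mm along the optical axis (not along the pixel's ray), 0 where there is no reading.
- manip.camera_info(name): a dict with "intrinsics" (3x3 intrinsics, pixels), "extrinsics" (4x4, takes a point from world to camera coordinates). Camera axes: x right, y down, z forward; pixel columns grow to the right and rows downward; lengths in mm; the calibration is good to about 2 mm. A picture is of the moment at which its call begins. camera_info takes no time and is no camera call.
- manip.sign_off(): hands the job in, once; it reports no verdict.
The state is a dict: "clock": time; "joints": joint angles; "qd": joint speeds; "effort": joint torques, N m; "eef_pos": TCP position; "eef_rot": TCP orientation; "wrist_force": force on the tool from outside, world axes, zero at the start; "moment": the same for the moment, N m; "finger_gap": finger opening in mm.
Only numpy, scipy, OpenCV 4.12 (cv2) and the standard library are available. Lean on these libraries where they do the work, as an engineer would, in place of code of your own. Each camera call takes 0.05 s, during which the arm holds its last target.

## Working session

There is one attempt and no reset: what is moved stays moved. The work goes in short steps, Python scripts to look and compute and a tool call to move; the robot and the scene stay as the last step left them, time stands still between calls to the robot, and variables do not carry over. Pictures are saved under pics/ and viewed, and the job is handed in when it is done.

Besides the shell and the picture viewer there is one more tool, called by a JSON object that holds its "method" and its "body". apply_moves: Moves the arm, as the interface text tells. Its arguments: {"type":"object","properties":{"series":{"type":"array","items":{"type":"array"}},"grip_force":{"type":"number"}},"required":["series"]}

```bash
ls; mkdir -p pics
python3 - <<'E'
from cell import manip
import cv2,numpy as np
np.set_printoptions(precision=3,suppress=True)
s=manip.read_state()
for k,v in s.items(): print(k,v)
for n in("side","top"):
    p,d=manip.camera(n); i=manip.camera_info(n)
    cv2.imwrite(f"pics/{n}0.png",p[:,:,::-1]); np.savez(f"{n}0.npz",p=p,d=d,K=i["intrinsics"],E=i["extrinsics"])
    print(n,i["intrinsics"],i["extrinsics"])
E
```

```text
pics
clock 0.0
joints [ 1.204  0.3    1.522  0.     1.321 -0.067]
qd [ 0.001 -0.    -0.001 -0.     0.     0.002]
effort [ -0.001 -53.181 -35.274   0.071   0.024  -0.   ]
eef_pos [162.349 525.248 229.879]
eef_rot [-3.142  0.001  1.271]
wrist_force [ 0.03  -0.542  1.031]
moment [-0.004  0.023  0.046]
finger_gap 94.03624870465471
side [[463.239   0.    256.113]
 [  0.    463.239 194.23 ]
 [  0.      0.      1.   ]] [[   0.958   -0.286   -0.004 -531.242]
 [  -0.174   -0.57    -0.803  207.141]
 [   0.227    0.77    -0.596 1129.828]
 [   0.       0.       0.       1.   ]]
top [[425.457   0.    260.421]
 [  0.    425.457 192.08 ]
 [  0.      0.      1.   ]] [[  -0.011   -0.999   -0.032   86.603]
 [  -0.997    0.013   -0.073  588.962]
 [   0.073    0.031   -0.997 1122.404]
 [   0.       0.       0.       1.   ]]
```

View pics/side0.png

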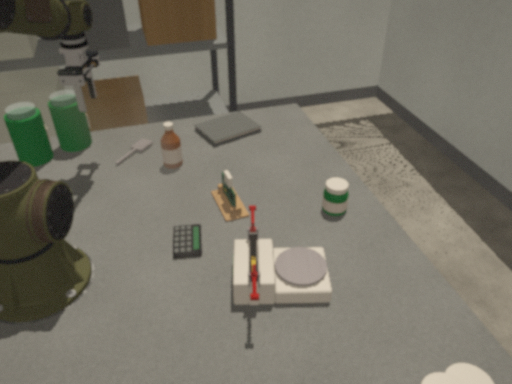

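View pics/top0.png

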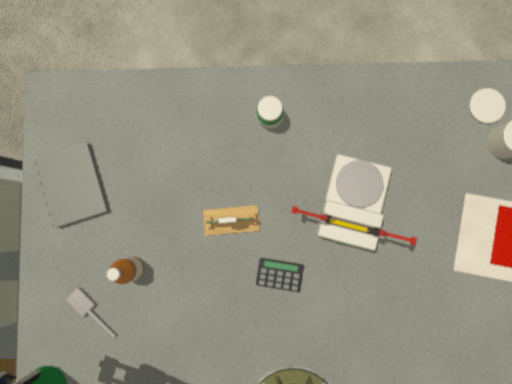

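The side view shows the stand with the board at about (230,200), the balance at (280,270) and the red levers from (253,210) to (254,296). In the top view the board handle is at (228,220), the knobs are at (295,210) and (413,241), and the yellow connector is at (350,226). Next I measure these.

```bash
cat > h.py <<'E'
import numpy as np,cv2
np.set_printoptions(precision=2,suppress=True)
def load(n,t): 
    z=np.load(f"{n}{t}.npz"); return z['p'],z['d'],z['K'],z['E']
def cast(uv,K,E,z):
    uv=np.atleast_2d(uv).astype(float)
    r=np.c_[uv,np.ones(len(uv))]@np.linalg.inv(K).T@E[:3,:3]
    c=-E[:3,:3].T@E[:3,3]
    return c+r*((z-c[2])/r[:,2])[:,None]
def proj(P,K,E):
    q=np.atleast_2d(P)@E[:3,:3].T+E[:3,3]; q=q@K.T; return q[:,:2]/q[:,2:]
def dep(mask,d,K,E):
    v,u=np.nonzero(mask&(d>0)); dd=d[v,u]
    q=np.c_[u,v,np.ones(len(u))]@np.linalg.inv(K).T*dd[:,None]
    return (q-E[:3,3])@E[:3,:3]
def tri(uv1,c1,uv2,c2):
    P=[K@E[:3] for K,E in(c1,c2)]
    X=cv2.triangulatePoints(P[0],P[1],np.array(uv1,float).reshape(2,1),np.array(uv2,float).reshape(2,1)); return (X[:3]/X[3]).ravel()
def snap(n,t):
    from cell import manip
    p,d=manip.camera(n); i=manip.camera_info(n)
    np.savez(f"{n}{t}.npz",p=p,d=d,K=i["intrinsics"],E=i["extrinsics"])
    return p
def comps(m,mn=8):
    n,l,s,c=cv2.connectedComponentsWithStats(m.astype(np.uint8)); 
    return [(s[i,4],c[i],s[i,:4],l==i) for i in range(1,n) if s[i,4]>=mn]
E
python3 - <<'E'
from h import *
for n in("top","side"):
    p,d,K,E=load(n,0); hsv=cv2.cvtColor(p,cv2.COLOR_RGB2HSV); H,S,V=[hsv[:,:,i].astype(int) for i in range(3)]
    red=((H<6)|(H>174))&(S>150)&(V>90)
    yel=(H>22)&(H<34)&(S>150)&(V>120)
    print(n)
    for nm,m in(("red",red),("yel",yel)):
        for a,c,b,mm in comps(m):
            P=dep(mm,d,K,E); print(nm,a,c,b,"depth med",np.median(P,0),"cast",cast(c,K,E,98 if nm=="red" else 34)[0])
            if nm=="red":
                v,u=np.nonzero(mm); 
                r=cv2.minAreaRect(np.c_[u,v].astype(np.float32)); print("   rect",r)
    x=slice(195,245),slice(195,270)
cv=cv2.imread("pics/top0.png")
cv2.imwrite("pics/topc.png",np.hstack([cv2.resize(cv[190:250,195:275],None,fx=5,fy=5,interpolation=cv2.INTER_CUBIC),cv2.resize(cv[190:250,290:370],None,fx=5,fy=5,interpolation=cv2.INTER_CUBIC)]))
cv=cv2.imread("pics/side0.png")
cv2.imwrite("pics/sidec.png",np.hstack([cv2.resize(cv[165:225,200:260],None,fx=6,fy=6,interpolation=cv2.INTER_CUBIC),cv2.resize(cv[205:305,225:295],None,fx=3.6,fy=3.6,interpolation=cv2.INTER_CUBIC)]))
E
```

```text
top
red 110 [308.67 213.26] [292 207  35  13] depth med [530.32 -40.62 109.23] cast [529.85 -42.74  98.  ]
   rect ((309.2281188964844, 213.05508422851562), (34.927921295166016, 5.564332962036133), 13.570433616638184)
red 986 [502.95 238.19] [491 206  21  61] depth med [ 457.37 -564.57    7.18] cast [ 463.37 -516.03   98.  ]
   rect ((501.0, 236.0), (60.0, 20.0), 90.0)
red 121 [398.33 236.66] [379 230  37  15] depth med [ 469.2  -259.98  111.81] cast [ 469.59 -262.37   98.  ]
   rect ((397.326416015625, 235.89010620117188), (37.358821868896484, 6.715559005737305), 16.389541625976562)
yel 164 [348.59 224.95] [330 219  38  13] depth med [ 499.18 -153.11   32.64] cast [ 499.33 -152.11   34.  ]
side
red 38 [252.18 212.13] [250 206   5  17] depth med [535.85 -24.34 107.23] cast [538.77 -18.93  98.  ]
   rect ((252.0, 214.0), (16.0, 4.0), 90.0)
red 133 [253.97 284.14] [251 266   7  33] depth med [ 472.71 -260.56  110.65] cast [ 474.29 -254.09   98.  ]
   rect ((254.0, 282.0), (32.0, 6.0), 90.0)
```

View pics/topc.png

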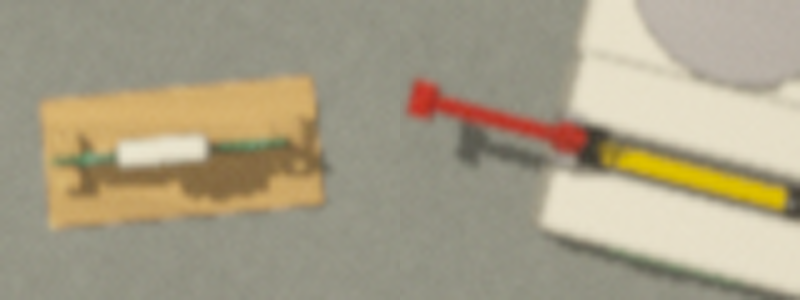

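View pics/sidec.png

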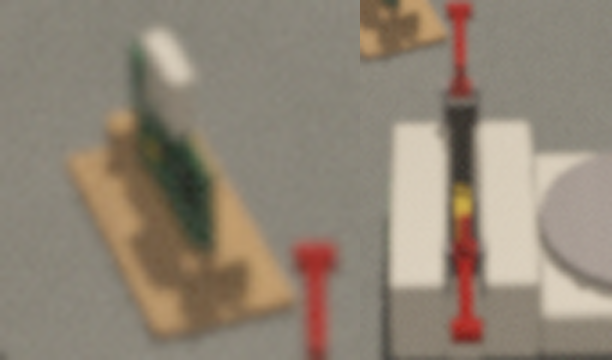

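Run:
```python
from h import *
C={}
for n in("top","side"):
    p,d,K,E=load(n,0); C[n]=(K,E); hsv=cv2.cvtColor(p,cv2.COLOR_RGB2HSV); H,S,V=[hsv[:,:,i].astype(int) for i in range(3)]
    red=((H<6)|(H>174))&(S>130)&(V>80)
    print(n)
    # knobs
    wins={"top":[(285,200,302,222),(405,230,420,250)],"side":[(245,203,260,212),(245,292,262,302)]}[n]
    for (a,b,c,e) in wins:
        m=np.zeros_like(red); m[b:e,a:c]=red[b:e,a:c]
        v,u=np.nonzero(m)
        for k in sorted(set(u if n=="top" else v)): 
            q=(v[u==k] if n=="top" else u[v==k]); print(k,q.min(),q.max(),end="; ")
        print()
        P=dep(m,d,K,E); print("knob depth",np.median(P,0),len(P))
    # table depth check
    m=np.zeros_like(red); m[300:330,200:250]=1; print("table",np.median(dep(m,d,K,E),0))
    wh=(S<45)&(V>150); w={"top":(212,205,245,232),"side":(218,165,240,192)}[n]
    m=np.zeros_like(red); m[w[1]:w[3],w[0]:w[2]]=wh[w[1]:w[3],w[0]:w[2]]
    for a,c,b,mm in comps(m):
        v,u=np.nonzero(mm); r=cv2.minAreaRect(np.c_[u,v].astype(np.float32)); 
        print("handle",a,c,b,r,"cast108",cast(c,K,E,108)[0],"dep",np.median(dep(mm,d,K,E),0))
        if n=="top": print(cast(cv2.boxPoints(r),K,E,108))
    # wood
    if n=="top":
        m=(H>8)&(H<24)&(S>70)&(V>70)
        for a,c,b,mm in comps(m,300):
            cn=max(cv2.findContours(mm.astype(np.uint8),0,2)[0],key=cv2.contourArea)
            if 190<c[0]<270:
                r=cv2.minAreaRect(cn); print("wood",a,r); bx=cast(cv2.boxPoints(r),K,E,4); print(bx,bx.mean(0))
                e=[np.linalg.norm(bx[i]-bx[(i+1)%4]) for i in range(4)];print(e)
                for i in range(4): q=bx[(i+1)%4]-bx[i]; print(np.arctan2(q[1],q[0]))
        m=(H>22)&(H<34)&(S>150)&(V>120)
        mm=[x for x in comps(m,100)][0][3]; v,u=np.nonzero(mm); X=cast(np.c_[u,v],K,E,34)
        l=cv2.fitLine(X[:,:2].astype(np.float32),2,0,.01,.01).ravel();print("yel line",l,np.arctan2(l[1],l[0]))
        print(np.ptp(X@np.r_[l[:2],0]))
```

```text
top
292 209 212; 293 206 212; 294 206 212; 295 207 212; 296 207 212; 297 208 211; 298 210 211; 299 210 212; 300 210 212; 301 210 212; 
knob depth [537.93  -8.24 111.75] 45
405 237 239; 406 238 240; 407 238 240; 408 238 240; 409 238 240; 410 238 241; 411 238 243; 412 237 244; 413 237 244; 414 237 244; 415 238 243; 416 238 240; 
knob depth [ 461.97 -289.78  114.93] 58
table [262.03 181.72  -0.3 ]
handle 71 [226.68 219.89] [218 218  18   5] ((226.5, 220.0), (4.0, 17.0), 90.0) cast108 [515.53 161.53 108.  ] dep [515.28 163.12 108.09]
[[520.45 183.16 108.  ]
 [519.98 140.76 108.  ]
 [510.07 140.83 108.  ]
 [510.53 183.19 108.  ]]
wood 1292 ((230.94261169433594, 219.86886596679688), (26.34589958190918, 55.679481506347656), 84.80557250976562)
[[546.21 240.74   4.  ]
 [558.17  88.55   4.  ]
 [486.73  82.8    4.  ]
 [474.59 234.26   4.  ]] [516.43 161.59   4.  ]
[np.float64(152.65862643502183), np.float64(71.67063216128808), np.float64(151.94722907111986), np.float64(71.91464219312952)]
-1.4923473614637
-3.0612170307094755
1.6508190197864208
0.09026422219768673
yel line [   0.26    0.97  499.34 -152.08] 1.3066238
98.70960779304713
side
206 250 254; 207 250 255; 208 250 254; 209 250 254; 210 251 253; 211 251 253; 
knob depth [538.99 -15.29 109.53] 27
292 252 256; 293 252 256; 294 251 258; 295 250 258; 296 251 258; 297 251 258; 298 251 258; 299 252 257; 
knob depth [ 463.16 -300.55  115.63] 57
table [ 410.13 -234.69   -1.58]
handle 62 [227.87 173.97] [224 169   9  11] ((227.83822631835938, 173.89706420898438), (11.3189058303833, 5.65945291519165), 59.03623962402344) cast108 [517.81 153.09 108.  ] dep [519.9  160.85 103.77]
```

Run:
```python
from h import *
C={n:load(n,0)[2:] for n in("top","side")}
L=tri((294.5,209.2),C["top"],(252.2,207.6),C["side"]);R=tri((413.2,240.6),C["top"],(254.5,296),C["side"])
print(L,R,np.linalg.norm(L-R)); m=(L+R)/2; q=L-R; print(m,np.arctan2(q[1],q[0]))
for a,b in(("top",(294.5,209.2)),("top",(413.2,240.6)),("side",(252.2,207.6)),("side",(254.5,296))):
  for z in (96,103,110): print(a,z,cast(b,*C[a],z)[0])
# balance white tops: housing top z=70 rect
p,d,K,E=load("top",0); hsv=cv2.cvtColor(p,cv2.COLOR_RGB2HSV); H,S,V=[hsv[:,:,i].astype(int) for i in range(3)]
X=dep(np.ones_like(H,bool),d,K,E).reshape(-1,3)
v,u=np.nonzero(d>0)
s=(u>315)&(u<395)&(v>195)&(v<255)
for z0,z1 in((62,78),(80,100),(100,120),(120,140),(25,45)):
    k=s&(X[:,2]>z0)&(X[:,2]<z1); print(z0,k.sum(),X[k].mean(0) if k.any() else "")
k=s&(X[:,2]>62)&(X[:,2]<78); r=cv2.minAreaRect(X[k,:2].astype(np.float32)); print(r,cv2.boxPoints(r),np.median(X[k,2]))
# nose tops
for k in np.nonzero(s&(X[:,2]>105))[0]: print(u[k],v[k],X[k],p[v[k],u[k]])
```

```text
[541.25  -7.59 103.49] [ 461.84 -295.08  109.64] 298.31764346933284
[ 501.54 -151.34  106.56] 1.3013062244019
top 96 [540.47  -7.7   96.  ]
top 103 [540.25  -7.36 103.  ]
top 110 [540.03  -7.03 110.  ]
top 96 [ 459.48 -298.98   96.  ]
top 103 [ 459.79 -296.73  103.  ]
top 110 [ 460.1  -294.49  110.  ]
side 96 [544.7    1.39  96.  ]
side 103 [542.28  -7.16 103.  ]
side 110 [539.86 -15.71 110.  ]
side 96 [ 466.61 -284.01   96.  ]
side 103 [ 464.93 -289.86  103.  ]
side 110 [ 463.25 -295.72  110.  ]
62 1655 [ 498.46 -150.86   69.11]
80 119 [ 495.76 -160.82   88.78]
100 126 [ 494.92 -163.    105.44]
120 25 [ 499.81 -146.46  123.27]
25 520 [ 534.95 -170.41   36.98]
((499.2822265625, -149.33795166015625), (152.5531768798828, 94.03746032714844), 74.66646575927734) [[ 433.77 -210.47]
 [ 524.46 -235.33]
 [ 564.8   -88.21]
 [ 474.11  -63.34]] 69.23013988608324
324 213 [529.91 -80.03 105.01] [170 156 145]
325 213 [529.86 -82.34 106.32] [175 166 153]
326 213 [529.83 -84.83 106.09] [185 177 161]
325 214 [527.36 -82.14 107.58] [150 126 116]
327 214 [527.32 -87.17 106.6 ] [163 155 137]
317 215 [525
[... 2503 characters left out ...]
42.27  106.78] [190  73  62]
385 235 [ 474.46 -225.87  113.56] [125  75  64]
386 235 [ 474.47 -228.01  114.62] [130  82  70]
387 235 [ 474.38 -231.05  112.24] [140  76  64]
389 235 [ 474.16 -237.39  106.58] [182  72  60]
391 235 [ 474.07 -242.59  105.32] [191  61  48]
392 235 [ 474.04 -245.04  105.24] [192  62  44]
393 235 [ 474.09 -246.79  107.71] [192  65  53]
394 235 [ 474.12 -248.76  109.35] [190  70  52]
391 236 [ 471.72 -241.73  108.2 ] [173  85  72]
392 236 [ 471.62 -244.82  105.76] [177  76  61]
393 236 [ 471.61 -247.09  106.35] [185  73  63]
394 236 [ 471.63 -249.18  107.55] [188  66  51]
381 237 [ 469.48 -217.72  106.85] [152 143 133]
394 237 [ 469.24 -248.73  108.89] [169 101  85]
```

{"method": "apply_moves", "body": {"series": [[[35.3,-36.4,0],[0,0,-1.188],45],[[35.3,-36.4,0],[0,0,-1.188],45],[[35.3,-36.4,0],[0,0,-1.188],45],[[35.3,-36.4,0],[0,0,-1.188],45],[[35.3,-36.4,0],[0,0,-1.188],45],[[35.3,-36.4,0],[0,0,-1.188],45],[[35.3,-36.4,-2],[0,0,-1.188],45],[[35.3,-36.4,-5],[0,0,-1.188],45],[[35.3,-36.4,-8],[0,0,-1.188],45],[[35.3,-36.4,-8],[0,0,-1.188],45]], "grip_force": 30}}

```text
clock: 1.35
eef_pos: [514.5, 160.4, 147.9]
eef_rot: [3.141, 0.006, 0.081]
wrist_force: [0.0, 1.0, -0.2]
finger_gap: 41.9
```

Run:
```python
from h import *
for n in("top","side"):
    p=snap(n,1); c=p[140:290,150:310] if n=="top" else p[100:250,150:310]
    cv2.imwrite(f"pics/{n}1.png",cv2.resize(c[:,:,::-1],None,fx=4,fy=4,interpolation=cv2.INTER_CUBIC))
from cell import manip
s=manip.read_state(); print(s["eef_pos"],s["eef_rot"],s["wrist_force"])
```

```text
[515.29 162.05 151.45] [-3.14 -0.    0.08] [0.54 0.48 0.14]
```

View pics/side1.png

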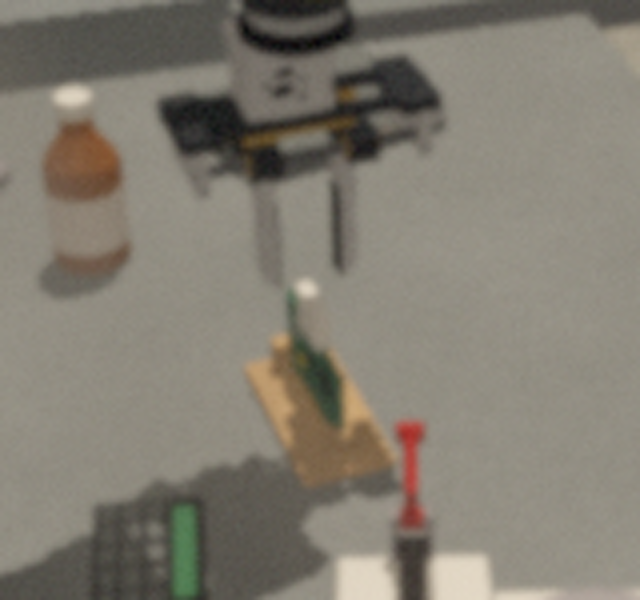

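View pics/top1.png

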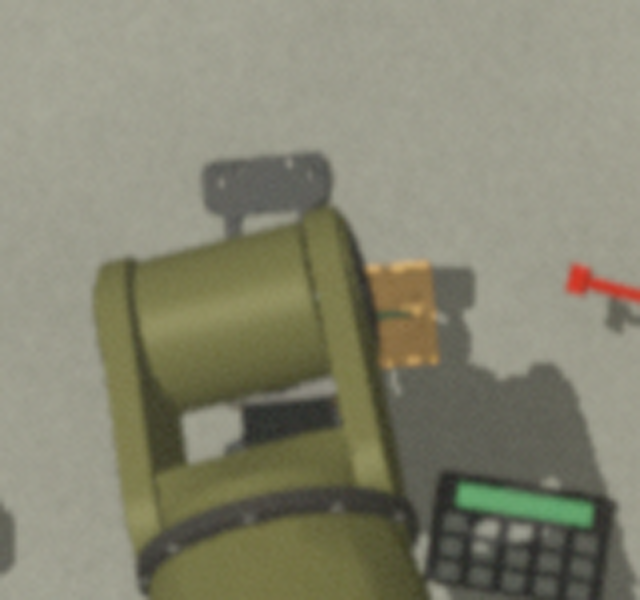

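In the side view the open fingers (tips at crop (270,280) and (343,270)) straddle the white handle at (307,290). Next I descend, close and lift.

{"method": "apply_moves", "body": {"series": [[[0,0,-2],[0,0,0],45],[[0,0,-3.5],[0,0,0],45],[[0,0,-4.8],[0,0,0],45],[[0,0,-4.8],[0,0,0],30],[[0,0,-4.8],[0,0,0],5],[[0,0,-4.8],[0,0,0],5],[[0,0,-4.8],[0,0,0],5],[[0,0,-4.8],[0,0,0],5],[[0,0,-4.8],[0,0,0],5],[[0,0,-4.8],[0,0,0],5]], "grip_force": 30}}

```text
clock: 2.7
eef_pos: [515.9, 161.5, 102.9]
eef_rot: [-3.141, -0.001, 0.083]
wrist_force: [3.2, -0.2, 5.2]
finger_gap: 12.3
```

{"method": "apply_moves", "body": {"series": [[[0,0,0.5],[0,0,0],5],[[0,0,1],[0,0,0],5],[[0,0,1.5],[0,0,0],5],[[0,0,2.5],[0,0,0],5],[[0,0,4],[0,0,0],5],[[0,0,6.5],[0,0,0],5],[[0,0,9],[0,0,0],5],[[0,0,12],[0,0,0],5],[[0,0,14.5],[0,0,0],5],[[0,0,14.5],[0,0,0],5]]}}

```text
clock: 3.95
eef_pos: [515.6, 161.5, 249.0]
eef_rot: [-3.141, -0.002, 0.083]
wrist_force: [-0.8, 0.5, -1.5]
finger_gap: 11.7
```

{"method": "apply_moves", "body": {"series": [[[-0.1,-2,0],[0,0,-0.02],5],[[-0.3,-6,0],[0,0,-0.07],5],[[-0.5,-10.5,0],[0,0,-0.12],5],[[-0.8,-15.5,0],[0,0,-0.17],5],[[-1.0,-20.5,0],[0,0,-0.23],5],[[-1.3,-25,0],[0,0,-0.28],5],[[-1.5,-29,0],[0,0,-0.32],5],[[-1.56,-31.3,0],[0,0,-0.35],5],[[-1.56,-31.3,0],[0,0,-0.35],5],[[-1.56,-31.3,0],[0,0,-0.35],5]]}}

```text
clock: 5.2
eef_pos: [499.4, -151.3, 246.8]
eef_rot: [-3.141, 0.001, -0.267]
wrist_force: [0.2, 0.3, -0.4]
finger_gap: 11.5
```

Run:
```python
from h import *
for n in("top","side"):
    p=snap(n,2); c=p[140:290,270:430] if n=="top" else p[160:310,180:340]
    cv2.imwrite(f"pics/{n}2.png",cv2.resize(c[:,:,::-1],None,fx=4,fy=4,interpolation=cv2.INTER_CUBIC))
from cell import manip
s=manip.read_state(); print(s["eef_pos"],s["eef_rot"],s["wrist_force"])
```

```text
[ 499.67 -150.87  247.15] [-3.14  0.   -0.27] [ 0.29  0.45 -1.44]
```

View pics/side2.png

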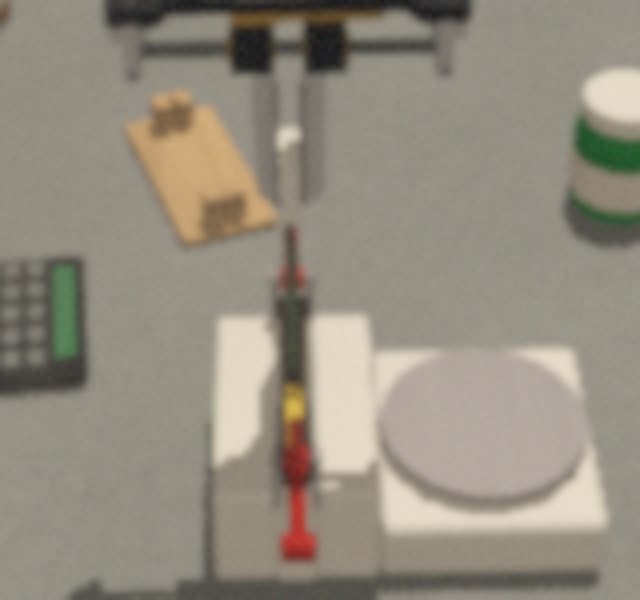

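View pics/top2.png

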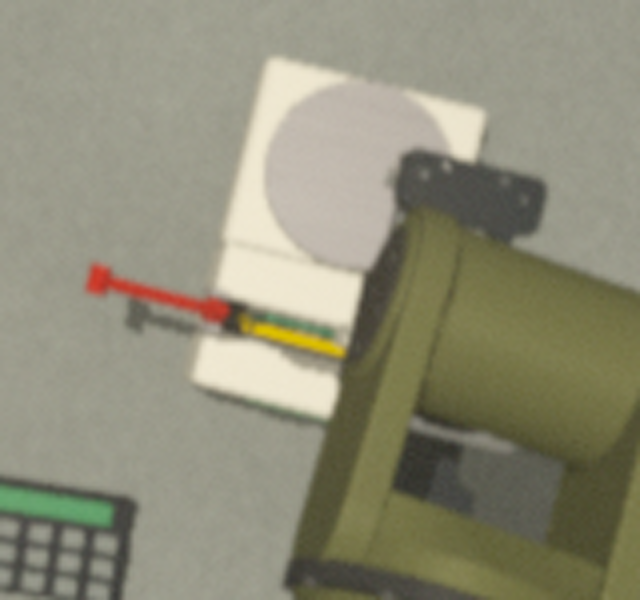

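Run:
```python
from h import *
p,d,K,E=load("top",2); hsv=cv2.cvtColor(p,cv2.COLOR_RGB2HSV); H,S,V=[hsv[:,:,i].astype(int) for i in range(3)]
g=(H>50)&(H<90)&(S>40); g[:,:325]=0;g[:,362:]=0;g[:212]=0;g[230:]=0
th=-0.267; R=np.array([[np.cos(th),-np.sin(th),0],[np.sin(th),np.cos(th),0],[0,0,1]]); c=np.array([499.8,-151.5,0])
v,u=np.nonzero(g); X=(cast(np.c_[u,v],K,E,222.5)-c)@R
for k in sorted(set(u)): q=X[u==k]; print(k,v[u==k].min(),v[u==k].max(),q.mean(0),np.median(dep(g&(np.arange(512)[None]==k),d,K,E)[:,2]) )
# yellow in balance frame
y=(H>22)&(H<34)&(S>150)&(V>120); y[:,:325]=0; y[:,357:]=0;y[:215]=0;y[232:]=0
v,u=np.nonzero(y);Y=(cast(np.c_[u,v],K,E,34)-c)@R; print("yel",Y.mean(0),Y.min(0),Y.max(0))
# black guide left
# side: board columns by row
p,d,K,E=load("side",2)
print("proj board line", [ (z,y,proj(c+R@np.array([0,y,z]),K,E)[0]) for z,y in((222,-60),(152,-60),(222,60),(152,60),(252,0),(222,-22),(252,-22))])
for r in (200,205,210,218,225,235,240,250,255): print(r,[tuple(x) for x in p[r,246:262]])
```

```text
337 219 219 [ -1.54  58.7  222.5 ] 222.776999719987
338 219 219 [ -0.99  56.58 222.5 ] 221.52199329059218
339 219 220 [ -1.5  54.2 222.5] 221.33276004282857
340 220 220 [ -2.01  51.83 222.5 ] 222.7379494957808
341 220 220 [ -1.46  49.71 222.5 ] 226.89884803508787
342 220 220 [ -0.9  47.6 222.5] 220.07328302129224
343 220 220 [ -0.35  45.49 222.5 ] 223.67103085421613
345 221 221 [ -1.37  40.74 222.5 ] 221.67546853959928
346 221 221 [ -0.82  38.62 222.5 ] 222.5889476985446
347 221 221 [ -0.27  36.51 222.5 ] 219.313985134611
348 222 222 [ -1.84  33.88 222.5 ] 219.73196279150864
349 222 222 [ -1.29  31.77 222.5 ] 221.50581122076161
350 222 222 [ -0.74  29.66 222.5 ] 220.10605577206906
351 222 223 [ -1.25  27.29 222.5 ] 222.32660396898586
352 223 223 [ -1.76  24.92 222.5 ] 221.80659914593403
yel [-1.8  16.28 34.  ] [ -6.14 -21.36  34.  ] [ 3.2 50.2 34. ]
proj board line [(222, -60, array([251.9 , 225.62])), (152, -60, array([252.22, 250.65])), (222, 60, array([251.06, 190.95])), (152, 60, array([251.39, 215.09])), (252, 0, array([251.31, 196.26])), (222, -22, array([251.61, 213.9 ])), (25
[... 6047 characters left out ...]
.uint8(153)), (np.uint8(154), np.uint8(144), np.uint8(130)), (np.uint8(144), np.uint8(134), np.uint8(120)), (np.uint8(129), np.uint8(121), np.uint8(106)), (np.uint8(107), np.uint8(98), np.uint8(84)), (np.uint8(95), np.uint8(80), np.uint8(61)), (np.uint8(95), np.uint8(80), np.uint8(53)), (np.uint8(91), np.uint8(77), np.uint8(52)), (np.uint8(88), np.uint8(76), np.uint8(56)), (np.uint8(95), np.uint8(85), np.uint8(71)), (np.uint8(120), np.uint8(111), np.uint8(96)), (np.uint8(155), np.uint8(144), np.uint8(130)), (np.uint8(185), np.uint8(174), np.uint8(156)), (np.uint8(213), np.uint8(202), np.uint8(183)), (np.uint8(223), np.uint8(213), np.uint8(194)), (np.uint8(227), np.uint8(217), np.uint8(199))]
```

{"method": "apply_moves", "body": {"series": [[[0,0,-1],[0,0,0],5],[[0,0,-2.5],[0,0,0],5],[[0,0,-3.7],[0,0,0],5],[[0,0,-4.7],[0,0,0],5],[[0,0,-5.4],[0,0,0],5],[[0,0,-5.8],[0,0,0],5],[[0,0,-6.2],[0,0,0],5],[[0,0,-6.6],[0,0,0],5],[[0,0,-7.0],[0,0,0],5],[[0,0,-7.2],[0,0,0],5]]}}

```text
clock: 6.55
eef_pos: [499.8, -151.5, 175.2]
eef_rot: [-3.142, 0.0, -0.267]
wrist_force: [0.0, 0.6, -0.8]
finger_gap: 11.8
```

Run:
```python
from h import *
for n in("top","side"):
    p=snap(n,3); c=p[190:250,310:390] if n=="top" else p[190:290,220:300]
    cv2.imwrite(f"pics/{n}3.png",cv2.resize(c[:,:,::-1],None,fx=6,fy=6,interpolation=cv2.INTER_CUBIC))
from cell import manip
s=manip.read_state(); print(s["eef_pos"],s["eef_rot"],s["wrist_force"],s["moment"])
```

```text
[ 499.78 -151.51  175.23] [-3.14  0.   -0.27] [-0.15  0.01 -0.91] [-0.08  0.06  0.  ]
```

View pics/side3.png

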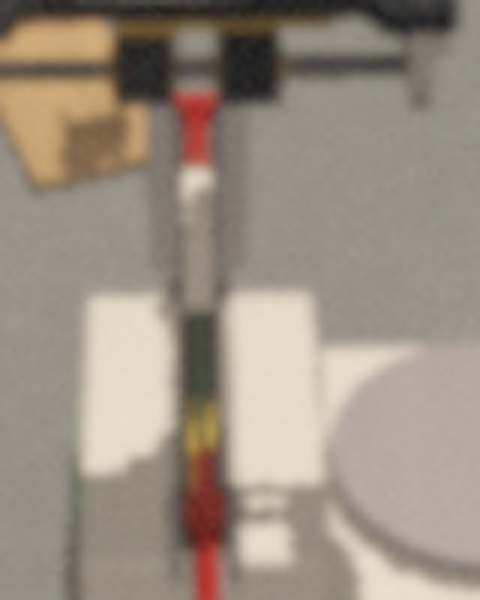

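View pics/top3.png

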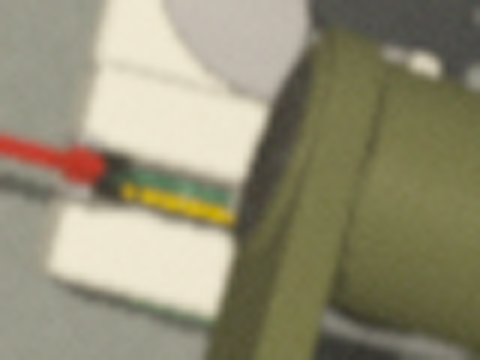

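Forces are near zero, and the board stands in the mouth between the guide lips. The side view shows it edge-on at x≈200 in the crop, centred between the lips. I continue slowly.

{"method": "apply_moves", "body": {"series": [[[0,0,-0.3],[0,0,0],5],[[0,0,-0.7],[0,0,0],5],[[0,0,-1.1],[0,0,0],5],[[0,0,-1.6],[0,0,0],5],[[0,0,-2.1],[0,0,0],5],[[0,0,-2.5],[0,0,0],5],[[0,0,-2.9],[0,0,0],5],[[0,0,-3.3],[0,0,0],5],[[0,0,-3.6],[0,0,0],5],[[0,0,-3.6],[0,0,0],5]]}}

```text
clock: 7.9
eef_pos: [499.8, -151.5, 139.3]
eef_rot: [-3.142, 0.0, -0.267]
wrist_force: [-0.1, 0.2, -0.8]
finger_gap: 11.7
```

{"method": "apply_moves", "body": {"series": [[[0,0,-0.1],[0,0,0],5],[[0,0,-0.2],[0,0,0],5],[[0,0,-0.3],[0,0,0],5],[[0,0,-0.4],[0,0,0],5],[[0,0,-0.45],[0,0,0],5],[[0,0,-0.5],[0,0,0],5],[[0,0,-0.53],[0,0,0],5],[[0,0,-0.55],[0,0,0],5],[[0,0,-0.55],[0,0,0],5],[[0,0,-0.55],[0,0,0],5]]}}

```text
clock: 9.15
eef_pos: [499.8, -151.6, 134.0]
eef_rot: [3.142, -0.0, -0.267]
wrist_force: [0.1, -0.5, -1.1]
finger_gap: 11.9
```

{"method": "apply_moves", "body": {"series": [[[0,0,-0.02],[0,0,0],5],[[0,0,-0.04],[0,0,0],5],[[0,0,-0.06],[0,0,0],5],[[0,0,-0.08],[0,0,0],5],[[0,0,-0.1],[0,0,0],5],[[0,0,-0.12],[0,0,0],5],[[0,0,-0.14],[0,0,0],5],[[0,0,-0.15],[0,0,0],5],[[0,0,-0.15],[0,0,0],5],[[0,0,-0.15],[0,0,0],5]]}}

```text
clock: 10.4
eef_pos: [499.8, -151.5, 132.5]
eef_rot: [3.142, 0.0, -0.267]
wrist_force: [0.8, -0.5, -0.4]
finger_gap: 11.8
```

{"method": "apply_moves", "body": {"series": [[[0,0,-0.02],[0,0,0],5],[[0,0,-0.04],[0,0,0],5],[[0,0,-0.06],[0,0,0],5],[[0,0,-0.08],[0,0,0],5],[[0,0,-0.1],[0,0,0],5],[[0,0,-0.12],[0,0,0],5],[[0,0,-0.14],[0,0,0],5],[[0,0,-0.15],[0,0,0],5],[[0,0,-0.15],[0,0,0],5],[[0,0,-0.15],[0,0,0],5]]}}

```text
clock: 11.65
eef_pos: [499.8, -151.6, 130.9]
eef_rot: [3.142, 0.0, -0.267]
wrist_force: [-0.6, -0.3, -1.0]
finger_gap: 11.6
```

{"method": "apply_moves", "body": {"series": [[[0,0,-0.02],[0,0,0],5],[[0,0,-0.04],[0,0,0],5],[[0,0,-0.06],[0,0,0],5],[[0,0,-0.08],[0,0,0],5],[[0,0,-0.1],[0,0,0],5],[[0,0,-0.12],[0,0,0],5],[[0,0,-0.14],[0,0,0],5],[[0,0,-0.15],[0,0,0],5],[[0,0,-0.15],[0,0,0],5],[[0,0,-0.15],[0,0,0],5]]}}

```text
clock: 12.9
eef_pos: [499.8, -151.5, 129.5]
eef_rot: [-3.142, -0.0, -0.267]
wrist_force: [0.9, 0.6, -0.4]
finger_gap: 11.6
```

{"method": "apply_moves", "body": {"series": [[[0,0,-0.02],[0,0,0],5],[[0,0,-0.04],[0,0,0],5],[[0,0,-0.06],[0,0,0],5],[[0,0,-0.08],[0,0,0],5],[[0,0,-0.1],[0,0,0],5],[[0,0,-0.12],[0,0,0],5],[[0,0,-0.14],[0,0,0],5],[[0,0,-0.15],[0,0,0],5],[[0,0,-0.15],[0,0,0],5],[[0,0,-0.15],[0,0,0],5]]}}

```text
clock: 14.15
eef_pos: [499.8, -151.5, 128.0]
eef_rot: [3.142, -0.0, -0.267]
wrist_force: [-0.6, 0.6, 0.8]
finger_gap: 11.6
```

{"method": "apply_moves", "body": {"series": [[[0,0,-0.02],[0,0,0],5],[[0,0,-0.04],[0,0,0],5],[[0,0,-0.06],[0,0,0],5],[[0,0,-0.08],[0,0,0],5],[[0,0,-0.1],[0,0,0],5],[[0,0,-0.1],[0,0,0],5],[[0,0,-0.1],[0,0,0],5],[[0,0,-0.1],[0,0,0],5],[[0,0,-0.1],[0,0,0],5],[[0,0,-0.1],[0,0,0],5]]}}

```text
clock: 15.4
eef_pos: [499.9, -151.5, 127.0]
eef_rot: [-3.142, -0.0, -0.267]
wrist_force: [-0.2, 0.1, 4.7]
finger_gap: 11.8
```

Contact: the force rose about 3.9 N over 1 mm, which matches the 3.5 N/mm springs. I add 0.3 mm to sit mid-band.

{"method": "apply_moves", "body": {"series": [[[0,0,-0.01],[0,0,0],5],[[0,0,-0.02],[0,0,0],5],[[0,0,-0.03],[0,0,0],5],[[0,0,-0.03],[0,0,0],5],[[0,0,-0.03],[0,0,0],5],[[0,0,-0.03],[0,0,0],5],[[0,0,-0.03],[0,0,0],5],[[0,0,-0.03],[0,0,0],5],[[0,0,-0.03],[0,0,0],5],[[0,0,-0.03],[0,0,0],5]]}}

```text
clock: 16.65
eef_pos: [499.9, -151.6, 126.7]
eef_rot: [3.142, -0.0, -0.267]
wrist_force: [-1.3, 0.7, 5.5]
finger_gap: 11.9
```

{"method": "apply_moves", "body": {"series": [[[0,0,0],[0,0,0],15],[[0,0,0],[0,0,0],25],[[0,0,0],[0,0,0],40],[[0,0,0.5],[0,0,0],40],[[0,0,3],[0,0,0],40],[[0,0,6.5],[0,0,0],40],[[1,3.6,6.5],[0,0,0],40],[[2.5,9,6.5],[0,0,0],40],[[4,14.4,6.5],[0,0,0],40],[[4,14.4,4],[0,0,0],40]]}}

```text
clock: 17.9
eef_pos: [541.1, -4.5, 168.0]
eef_rot: [-3.141, -0.004, -0.263]
wrist_force: [0.1, -0.3, -1.3]
finger_gap: 37.9
```

Run:
```python
from h import *
for n in("top","side"):
    p=snap(n,4); c=p[180:270,280:400] if n=="top" else p[180:310,200:310]
    cv2.imwrite(f"pics/{n}4.png",cv2.resize(c[:,:,::-1],None,fx=4.5,fy=4.5,interpolation=cv2.INTER_CUBIC))
from cell import manip
s=manip.read_state(); print(s["eef_pos"],s["eef_rot"],s["wrist_force"],s["moment"])
```

```text
[538.94  -6.74 164.83] [ 3.14  0.   -0.27] [-0.36 -0.39  0.31] [-0.07  0.09  0.01]
```

View pics/side4.png

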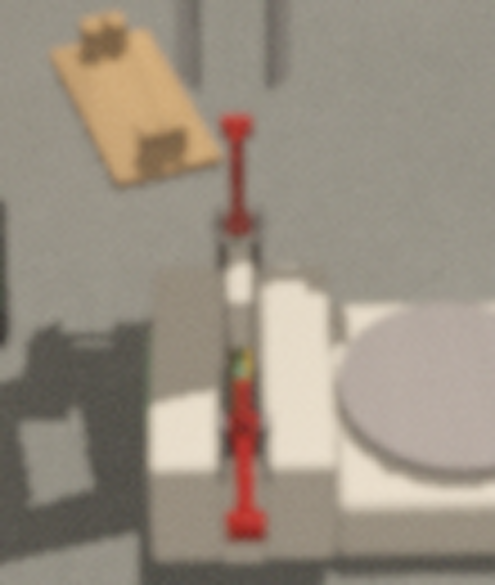

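View pics/top4.png

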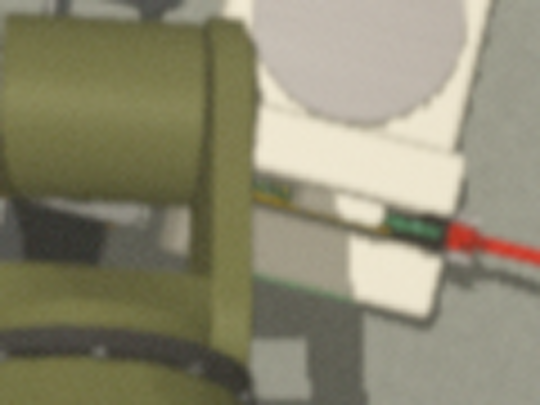

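The side view shows the board standing in the guides (handle at crop (240,280)), both levers open, and the fingers at 190 and 275 centred over the left knob at (236,127). I descend and pinch.

{"method": "apply_moves", "body": {"series": [[[0,0,-2.5],[0,0,0],40],[[0,0,-4.5],[0,0,0],40],[[0,0,-6],[0,0,0],40],[[0,0,-6.4],[0,0,0],40],[[0,0,-6.4],[0,0,0],30],[[0,0,-6.4],[0,0,0],10],[[0,0,-6.4],[0,0,0],10],[[0,0,-6.4],[0,0,0],10],[[0,0,-6.4],[0,0,0],10],[[0,0,-6.4],[0,0,0],10]], "grip_force": 35}}

```text
clock: 19.25
eef_pos: [540.0, -7.5, 102.9]
eef_rot: [-3.141, -0.001, -0.267]
wrist_force: [-1.5, 1.0, 5.0]
finger_gap: 17.7
```

{"method": "apply_moves", "body": {"series": [[[-0.03,-0.1,1.49],[0,0,0],10],[[-0.13,-0.49,2.94],[0,0,0],10],[[-0.31,-1.14,4.27],[0,0,0],10],[[-0.56,-2.04,5.44],[0,0,0],10],[[-0.7,-2.57,5.96],[0,0,0],10],[[-0.86,-3.15,6.41],[0,0,0],10],[[-1.03,-3.76,6.8],[0,0,0],10],[[-1.21,-4.41,7.13],[0,0,0],10],[[-1.3,-4.75,7.26],[0,0,0],10],[[-1.39,-5.09,7.38],[0,0,0],10]]}}

```text
clock: 20.5
eef_pos: [526.0, -58.0, 176.9]
eef_rot: [-3.14, -0.0, -0.267]
wrist_force: [3.7, 6.2, -3.4]
finger_gap: 18.0
```

{"method": "apply_moves", "body": {"series": [[[-0.09,-0.35,0.1],[0,0,0],10],[[-0.19,-0.7,0.19],[0,0,0],10],[[-0.19,-0.7,0.19],[0,0,0],10],[[-0.19,-0.7,0.19],[0,0,0],10],[[-0.19,-0.7,0.19],[0,0,0],25],[[-0.19,-0.7,0.19],[0,0,0],40],[[-0.19,-0.7,2.7],[0,0,0],40],[[-0.19,-0.7,4.8],[0,0,0],40],[[-1.6,-5.9,4.8],[0,0,0],40],[[-3.2,-11.7,4.8],[0,0,0],40]]}}

```text
clock: 21.75
eef_pos: [493.6, -176.4, 225.0]
eef_rot: [3.141, -0.001, -0.265]
wrist_force: [0.3, -0.6, 0.2]
finger_gap: 37.9
```

{"method": "apply_moves", "body": {"series": [[[-1.7,-6,0],[0,0,0],40],[[-3.4,-12.1,0],[0,0,0],40],[[-3.4,-12.1,-4],[0,0,0],40],[[-3.4,-12.1,-8],[0,0,0],40],[[-3.4,-12.1,-11],[0,0,0],40],[[-3.4,-12.1,-12.2],[0,0,0],40],[[-3.4,-12.1,-12.2],[0,0,0],40],[[-3.4,-12.1,-12.2],[0,0,0],20],[[-3.4,-12.1,-12.2],[0,0,0],10],[[-3.4,-12.1,-12.2],[0,0,0],10]]}}

```text
clock: 23.0
eef_pos: [460.5, -296.8, 103.4]
eef_rot: [3.141, -0.002, -0.267]
wrist_force: [2.1, -1.1, 3.8]
finger_gap: 17.4
```

Run:
```python
from h import *
for n in("side",):
    p=snap(n,5); c=p[180:330,190:310]
    cv2.imwrite(f"pics/{n}5.png",cv2.resize(c[:,:,::-1],None,fx=4,fy=4,interpolation=cv2.INTER_CUBIC))
from cell import manip
s=manip.read_state(); print(s["eef_pos"],s["eef_rot"],s["wrist_force"],s["finger_gap"])
```

```text
[ 460.54 -296.75  103.36] [ 3.14 -0.   -0.27] [ 2.79 -1.33  3.92] 17.568841978319043
```

View pics/side5.png

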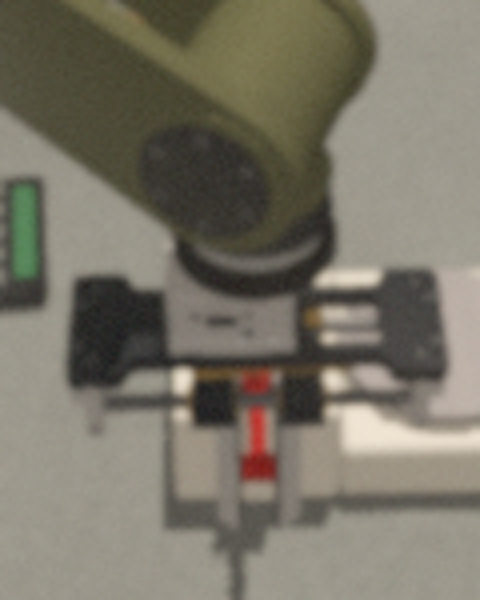

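The fingers hold the right knob at crop (258,467), gap 17.5. I swing it with the mirrored arc.

{"method": "apply_moves", "body": {"series": [[[0.03,0.1,1.49],[0,0,0],10],[[0.13,0.49,2.94],[0,0,0],10],[[0.31,1.14,4.27],[0,0,0],10],[[0.56,2.04,5.44],[0,0,0],10],[[0.7,2.57,5.96],[0,0,0],10],[[0.86,3.15,6.41],[0,0,0],10],[[1.03,3.76,6.8],[0,0,0],10],[[1.21,4.41,7.13],[0,0,0],10],[[1.39,5.09,7.38],[0,0,0],10],[[1.58,5.79,7.57],[0,0,0],10]]}}

```text
clock: 24.3
eef_pos: [475.9, -239.6, 178.1]
eef_rot: [3.139, -0.001, -0.267]
wrist_force: [4.1, -15.7, -9.5]
finger_gap: 17.7
```

{"method": "apply_moves", "body": {"series": [[[0.1,0.36,0.07],[0,0,0],10],[[0.2,0.72,0.11],[0,0,0],10],[[0.3,1.08,0.14],[0,0,0],10],[[0.4,1.44,0.15],[0,0,0],10],[[0.42,1.53,0.15],[0,0,0],10],[[0.42,1.53,0.15],[0,0,0],10],[[0.42,1.53,0.15],[0,0,0],10],[[0.42,1.53,0.15],[0,0,0],10],[[0.42,1.53,0.15],[0,0,0],10],[[0.42,1.53,0.15],[0,0,0],10]]}}

```text
clock: 25.55
eef_pos: [480.0, -224.9, 180.4]
eef_rot: [3.138, -0.002, -0.268]
wrist_force: [0.8, -12.6, 1.3]
finger_gap: 17.3
```

{"method": "apply_moves", "body": {"series": [[[0.04,0.15,0],[0,0,0],10],[[0.04,0.15,0],[0,0,0],10],[[0.04,0.15,0],[0,0,0],25],[[0.04,0.15,0],[0,0,0],40],[[0.04,0.15,2.5],[0,0,0],40],[[0.04,0.15,4.8],[0,0,0],40],[[1.5,5.3,4.8],[0,0,0],40],[[3.0,10.7,4.8],[0,0,0],40],[[4.4,15.7,4.8],[0,0,0],40],[[4.4,15.7,4.8],[0,0,0],40]]}}

```text
clock: 26.8
eef_pos: [524.2, -63.4, 227.6]
eef_rot: [-3.141, 0.001, -0.263]
wrist_force: [0.2, -0.1, -0.1]
finger_gap: 37.4
```

Run:
```python
from h import *
for n in("side","top"):
    p=snap(n,6); c=p[140:300,190:310] if n=="side" else p[170:270,280:430]
    cv2.imwrite(f"pics/{n}6.png",cv2.resize(c[:,:,::-1],None,fx=3.7,fy=3.7,interpolation=cv2.INTER_CUBIC))
from cell import manip
s=manip.read_state(); print(s["eef_pos"],s["eef_rot"],s["wrist_force"],s["finger_gap"])
th=-0.267; R=np.array([[np.cos(th),-np.sin(th),0],[np.sin(th),np.cos(th),0],[0,0,1]]); c=np.array([499.8,-151.5,0])
_,_,K,E=load("side",6)
for s in(1,-1):
  for a in (1.3,1.4,1.5,1.6): f=1.6-a; print(s,a,(proj(c+R@np.array([0,s*(75+75*np.sin(f)),98+75*np.cos(f)]),K,E)[0]-[190,140])*3.7)
```

```text
[523.76 -66.11 227.53] [ 3.14  0.   -0.27] [ 0.57 -0.46  0.05] 37.640912065055645
1 1.3 [226.   220.08]
1 1.4 [226.13 224.64]
1 1.5 [226.28 230.31]
1 1.6 [226.44 237.06]
-1 1.3 [231.01 432.74]
-1 1.4 [230.76 421.11]
-1 1.5 [230.53 410.38]
-1 1.6 [230.3  400.65]
```

View pics/side6.png

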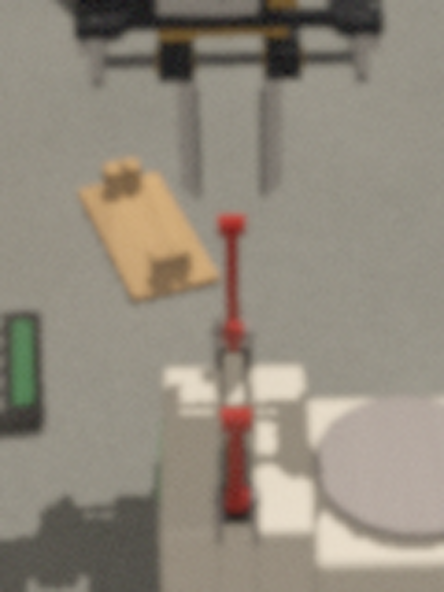

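View pics/top6.png

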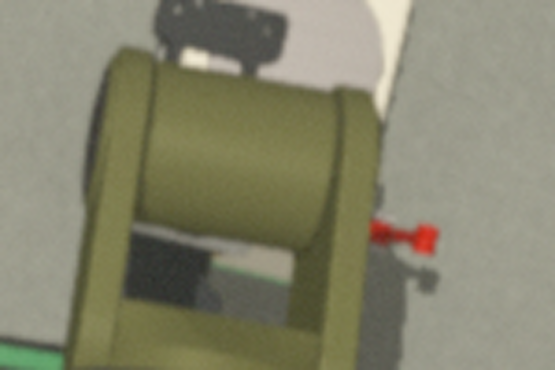

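Run:
```python
from h import *
th=-0.267; R=np.array([[np.cos(th),-np.sin(th),0],[np.sin(th),np.cos(th),0],[0,0,1]]); c=np.array([499.8,-151.5,0])
_,_,K,E=load("top",6);_,_,K2,E2=load("side",6)
def px(x,y,x0,y0): return (x0+x/3.7,y0+y/3.7)
kt=px(427,239,280,170); print(kt)
for z in (165,170,175): print((cast(kt,K,E,z)-c)@R)
ks=px(237,417,190,140); kl=px(232,224,190,140); print(ks,kl)
for z in(160,165,170,173):print(z,(cast(ks,K2,E2,z)-c)@R,(cast(kl,K2,E2,z)-c)@R)
print((tri(kt,(K,E),ks,(K2,E2))-c)@R)
for a in np.arange(.9,1.61,.1):
  f=1.6-a; P=[c+R@np.array([0,s*(75+75*np.sin(f)),98+75*np.cos(f)]) for s in(1,-1)]; print(a,proj(np.array(P),K2,E2).ravel(),proj(np.array(P),K,E).ravel())
f=1.6;P=[c+R@np.array([0,s*(75+75*np.sin(f)),98+75*np.cos(f)]) for s in(1,-1)];print(proj(np.array(P),K2,E2).ravel(),proj(np.array(P),K,E).ravel())
```

```text
(395.4054054054054, 234.59459459459458)
[[  0.19 -88.17 165.  ]]
[[ -0.03 -86.78 170.  ]]
[[ -0.26 -85.39 175.  ]]
(254.05405405405406, 252.7027027027027) (252.7027027027027, 200.54054054054055)
160 [[  3.68 -74.72 160.  ]] [[  3.92 105.53 160.  ]]
165 [[  3.61 -79.93 165.  ]] [[  3.85  98.98 165.  ]]
170 [[  3.55 -85.15 170.  ]] [[  3.79  92.43 170.  ]]
173 [[  3.51 -88.28 173.  ]] [[  3.75  88.51 173.  ]]
[  1.88 -86.45 171.15]
0.9 [250.99 197.66 252.72 271.2 ] [306.29 211.7  409.01 238.41]
1.0 [251.01 197.65 252.65 267.47] [308.9  212.29 407.1  237.82]
1.1 [251.03 197.95 252.57 263.82] [311.69 212.94 404.91 237.17]
1.2 [251.05 198.56 252.5  260.3 ] [314.63 213.64 402.47 236.47]
1.2999999999999998 [251.08 199.48 252.44 256.96] [317.68 214.38 399.8  235.73]
1.4 [251.12 200.71 252.37 253.81] [320.81 215.16 396.93 234.94]
1.5 [251.16 202.25 252.3  250.91] [323.98 215.96 393.9  234.13]
1.5999999999999999 [251.2  204.07 252.24 248.28] [327.15 216.77 390.75 233.31]
[251.1  209.93 253.2  301.14] [294.16 209.65 412.01 240.3 ]
```

The right knob, at top pixel (395,235), reads y≈-86, so that lever sprung back to about 1.45. Now the left one.

{"method": "apply_moves", "body": {"series": [[[0,0,-2.5],[0,0,0],40],[[0,0,-4.9],[0,0,0],40],[[0,0,-4.9],[0,0,0],25],[[0,0,-4.9],[0,0,0],10],[[0,0,-4.9],[0,0,0],10],[[0,0,-4.9],[0,0,0],10],[[-0.1,-0.36,-4.83],[0,0,0],10],[[-0.2,-0.72,-4.79],[0,0,0],10],[[-0.3,-1.08,-4.76],[0,0,0],10],[[-0.4,-1.44,-4.75],[0,0,0],10]]}}

```text
clock: 28.15
eef_pos: [520.5, -79.5, 181.6]
eef_rot: [-3.139, -0.002, -0.267]
wrist_force: [-2.7, 13.2, 10.0]
finger_gap: 16.7
```

{"method": "apply_moves", "body": {"series": [[[-0.05,-0.2,0.1],[0,0,0],10],[[-0.05,-0.2,0.1],[0,0,0],10],[[-0.05,-0.2,0.1],[0,0,0],10],[[-0.05,-0.2,0.1],[0,0,0],10],[[-0.05,-0.2,0.1],[0,0,0],10],[[-0.05,-0.2,0.1],[0,0,0],10],[[-0.05,-0.2,0.1],[0,0,0],10],[[-0.05,-0.2,0.1],[0,0,0],10],[[-0.05,-0.2,0.1],[0,0,0],10],[[-0.05,-0.2,0.1],[0,0,0],10]]}}

```text
clock: 29.4
eef_pos: [519.7, -81.9, 181.8]
eef_rot: [-3.14, -0.001, -0.267]
wrist_force: [0.4, 7.1, 2.7]
finger_gap: 16.5
```

Run:
```python
from h import *
for n in("side","top"):
    p=snap(n,7); c=p[140:300,190:310] if n=="side" else p[170:270,280:430]
    cv2.imwrite(f"pics/{n}7.png",cv2.resize(c[:,:,::-1],None,fx=3.7,fy=3.7,interpolation=cv2.INTER_CUBIC))
```

```text
(no output)
```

View pics/side7.png

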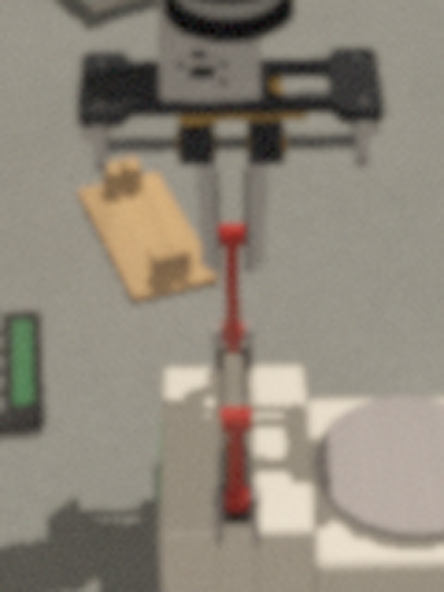

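View pics/top7.png

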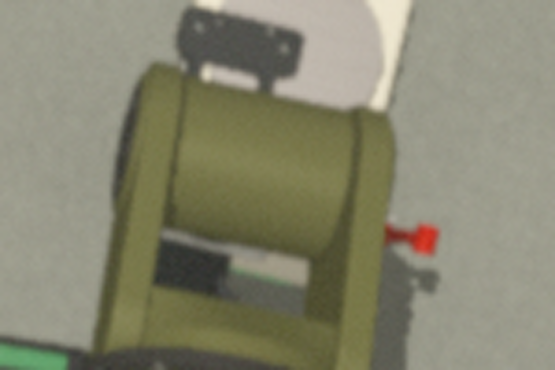

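{"method": "apply_moves", "body": {"series": [[[-0.05,-0.15,0],[0,0,0],10],[[-0.08,-0.3,0],[0,0,0],10],[[-0.08,-0.3,0],[0,0,0],10],[[-0.08,-0.3,0],[0,0,0],10],[[-0.08,-0.3,0],[0,0,0],10],[[-0.08,-0.3,0],[0,0,0],10],[[-0.08,-0.3,0],[0,0,0],10],[[-0.08,-0.3,0],[0,0,0],10],[[-0.08,-0.3,0],[0,0,0],10],[[-0.08,-0.3,0],[0,0,0],10]]}}

```text
clock: 30.75
eef_pos: [519.1, -84.3, 181.8]
eef_rot: [-3.139, -0.001, -0.267]
wrist_force: [0.2, 11.1, 2.7]
finger_gap: 16.1
```

Run:
```python
from h import *
snap("side",8)
for t in (0,6,7,8):
    p,d,K,E=load("side",t); hsv=cv2.cvtColor(p,cv2.COLOR_RGB2HSV); H,S,V=[hsv[:,:,i].astype(int) for i in range(3)]
    red=((H<8)|(H>172))&(S>110)&(V>60)
    for a,c,b,m in comps(red[180:300,240:265],12):
        v,u=np.nonzero(m); w=[(int(k)+180,int((v==k).sum()),round(u[v==k].mean()+240,1)) for k in sorted(set(v))][:9]; print(t,a,b[1]+180,w)
```

```text
0 97 206 [(206, 7, np.float64(252.0)), (207, 7, np.float64(252.0)), (208, 7, np.float64(252.0)), (209, 5, np.float64(252.0)), (210, 5, np.float64(252.0)), (211, 3, np.float64(252.0)), (212, 3, np.float64(252.0)), (213, 3, np.float64(252.0)), (214, 3, np.float64(252.0))]
0 194 266 [(266, 2, np.float64(254.5)), (267, 3, np.float64(254.0)), (268, 3, np.float64(254.0)), (269, 3, np.float64(254.0)), (270, 4, np.float64(254.5)), (271, 4, np.float64(254.5)), (272, 6, np.float64(253.5)), (273, 7, np.float64(254.0)), (274, 7, np.float64(254.0))]
6 115 198 [(198, 6, np.float64(252.5)), (199, 7, np.float64(252.0)), (200, 7, np.float64(252.0)), (201, 7, np.float64(252.0)), (202, 5, np.float64(252.0)), (203, 5, np.float64(252.0)), (204, 3, np.float64(252.0)), (205, 3, np.float64(252.0)), (206, 2, np.float64(252.5))]
6 157 250 [(250, 8, np.float64(253.5)), (251, 8, np.float64(253.5)), (252, 8, np.float64(253.5)), (253, 8, np.float64(253.5)), (254, 8, np.float64(253.5)), (255, 6, np.float64(253.5)), (256, 5, np.float64(253.0)), (257, 4, np.float64(253.5)), (258, 3, np.float64(253.0))]
7 107 201 [(2
[... 374 characters left out ...]
64(253.5)), (254, 8, np.float64(253.5)), (255, 6, np.float64(253.5)), (256, 5, np.float64(253.0)), (257, 4, np.float64(253.5)), (258, 3, np.float64(253.0))]
8 109 201 [(201, 6, np.float64(252.5)), (202, 8, np.float64(252.5)), (203, 7, np.float64(252.0)), (204, 7, np.float64(252.0)), (205, 6, np.float64(252.5)), (206, 5, np.float64(252.0)), (207, 3, np.float64(252.0)), (208, 3, np.float64(252.0)), (209, 2, np.float64(252.5))]
8 159 250 [(250, 7, np.float64(253.0)), (251, 8, np.float64(253.5)), (252, 8, np.float64(253.5)), (253, 8, np.float64(253.5)), (254, 8, np.float64(253.5)), (255, 6, np.float64(253.5)), (256, 5, np.float64(253.0)), (257, 4, np.float64(253.5)), (258, 4, np.float64(253.5))]
```

The left knob stayed at rows 201–205 while the tool slid on, so the left lever is at its stop. Next the right lever again.

{"method": "apply_moves", "body": {"series": [[[0,0,0],[0,0,0],25],[[0,0,0],[0,0,0],40],[[0,0,2.5],[0,0,0],40],[[0,0,4.6],[0,0,0],40],[[-1.4,-5,4.6],[0,0,0],40],[[-2.8,-10,4.6],[0,0,0],40],[[-4.18,-15,4.6],[0,0,0],40],[[-4.18,-15,4.6],[0,0,0],40],[[-4.18,-15,1],[0,0,0],40],[[-4.18,-15,-0.3],[0,0,0],40]]}}

```text
clock: 32.05
eef_pos: [476.5, -234.8, 176.6]
eef_rot: [-3.141, 0.002, -0.267]
wrist_force: [0.1, -0.6, 0.3]
finger_gap: 37.5
```

{"method": "apply_moves", "body": {"series": [[[0,0,0],[0,0,0],25],[[0,0,0],[0,0,0],10],[[0,0,0],[0,0,0],10],[[0,0,0],[0,0,0],10],[[0.08,0.3,0.04],[0,0,0],10],[[0.16,0.6,0.07],[0,0,0],10],[[0.24,0.9,0.09],[0,0,0],10],[[0.32,1.16,0.1],[0,0,0],10],[[0.38,1.38,0.1],[0,0,0],10],[[0.38,1.38,0.1],[0,0,0],10]]}}

```text
clock: 33.3
eef_pos: [480.6, -223.7, 180.1]
eef_rot: [3.138, -0.002, -0.268]
wrist_force: [-3.4, -11.7, 2.8]
finger_gap: 17.7
```

Run:
```python
from h import *
for n in("side","top"):
    p=snap(n,9); c=p[140:300,190:310] if n=="side" else p[170:270,280:430]
    cv2.imwrite(f"pics/{n}9.png",cv2.resize(c[:,:,::-1],None,fx=3.7,fy=3.7,interpolation=cv2.INTER_CUBIC))
from cell import manip
s=manip.read_state(); print(s["eef_pos"],s["wrist_force"],s["finger_gap"])
```

```text
[ 480.62 -223.67  180.1 ] [ -2.59 -10.75   3.75] 17.347772038868055
```

View pics/side9.png

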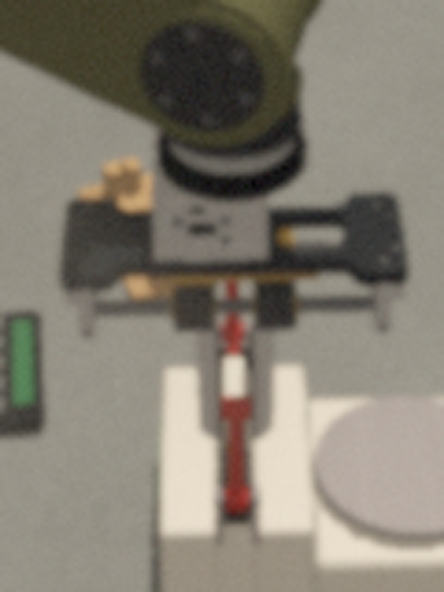

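View pics/top9.png

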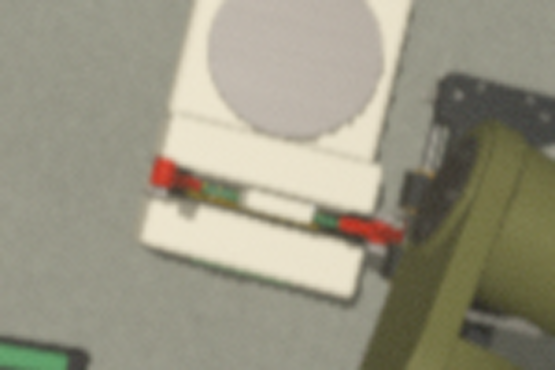

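{"method": "apply_moves", "body": {"series": [[[0.08,0.3,0],[0,0,0],10],[[0.08,0.3,0],[0,0,0],10],[[0.08,0.3,0],[0,0,0],25],[[0.08,0.3,0],[0,0,0],40],[[0.08,0.3,2.5],[0,0,0],40],[[0.08,0.3,4.6],[0,0,0],40],[[1.4,5.1,4.6],[0,0,0],40],[[2.8,10.1,4.6],[0,0,0],40],[[4.08,14.9,4.6],[0,0,0],40],[[4.08,14.9,4.6],[0,0,0],40]]}}

```text
clock: 34.65
eef_pos: [521.8, -70.1, 225.1]
eef_rot: [-3.141, 0.0, -0.263]
wrist_force: [1.0, -0.7, 0.8]
finger_gap: 37.5
```

Run:
```python
from h import *
for n in("side","top"):
    p=snap(n,10); c=p[140:300,190:310] if n=="side" else p[170:270,280:430]
    cv2.imwrite(f"pics/{n}10.png",cv2.resize(c[:,:,::-1],None,fx=3.7,fy=3.7,interpolation=cv2.INTER_CUBIC))
from cell import manip
s=manip.read_state(); print(s["eef_pos"],s["wrist_force"],s["finger_gap"])
```

```text
[521.36 -72.7  225.07] [-0.16 -0.55 -0.13] 37.69900210128748
```

View pics/side10.png

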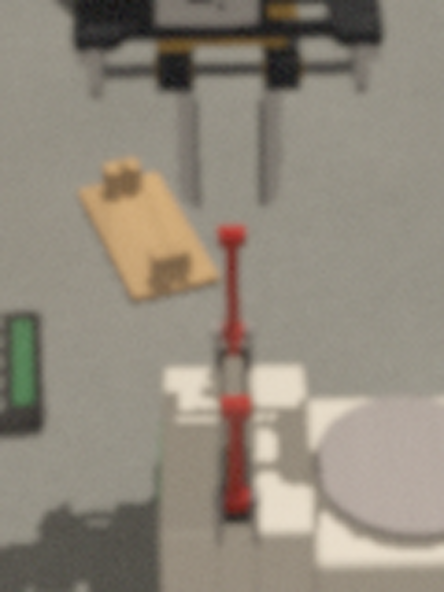

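View pics/top10.png

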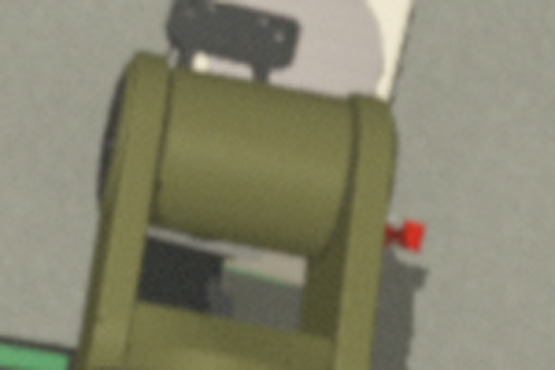

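{"method": "apply_moves", "body": {"series": [[[-0.05,-0.2,-2.5],[0,0,0],40],[[-0.08,-0.29,-4.5],[0,0,0],40],[[-0.08,-0.29,-4.5],[0,0,0],30],[[-0.08,-0.29,-4.5],[0,0,0],10],[[-0.08,-0.29,-4.5],[0,0,0],10],[[-0.08,-0.29,-4.5],[0,0,0],10],[[-0.16,-0.58,-4.5],[0,0,0],10],[[-0.24,-0.87,-4.5],[0,0,0],10],[[-0.29,-1.06,-4.5],[0,0,0],10],[[-0.29,-1.06,-4.5],[0,0,0],10]]}}

```text
clock: 36.0
eef_pos: [519.4, -82.2, 181.2]
eef_rot: [-3.139, -0.002, -0.267]
wrist_force: [3.3, 9.0, 7.2]
finger_gap: 18.1
```

Run:
```python
from h import *
for n in("side","top"): snap(n,11)
from cell import manip
s=manip.read_state(); print(s["eef_pos"],s["wrist_force"],s["finger_gap"])
for n,tt in(("side",(0,8,9,10,11)),("top",(0,6,9,10,11))):
  for t in tt:
    p,d,K,E=load(n,t); hsv=cv2.cvtColor(p,cv2.COLOR_RGB2HSV); H,S,V=[hsv[:,:,i].astype(int) for i in range(3)]
    red=((H<8)|(H>172))&(S>110)&(V>60)
    o=(180,300,240,265) if n=="side" else (200,250,285,425)
    for a,c,b,m in comps(red[o[0]:o[1],o[2]:o[3]],8): print(n,t,a,c+[o[2],o[0]],b+[o[2],o[0],0,0])
```

```text
[519.39 -82.16 181.23] [3.87 9.13 6.55] 17.3379762187407
side 0 97 [252.25 217.29] [249 206   7  26]
side 0 194 [253.96 284.45] [250 266   9  34]
side 8 109 [252.43 215.07] [249 201   8  34]
side 8 159 [253.41 263.77] [250 250   8  29]
side 9 38 [252.71 229.71] [250 225   6  10]
side 9 157 [253.39 262.83] [250 248   8  31]
side 10 113 [252.44 216.23] [249 201   7  35]
side 10 166 [253.43 262.29] [250 247   8  32]
side 11 108 [252.31 216.37] [249 202   7  34]
side 11 159 [253.41 262.34] [250 247   8  32]
top 0 157 [308.41 213.25] [292 206  36  15]
top 0 170 [398.31 236.62] [379 230  38  15]
top 6 94 [389.2  233.51] [380 230  18   9]
top 9 67 [325.79 217.19] [321 213  13   8]
top 9 85 [379.73 231.79] [372 228  17   8]
top 10 54 [389.89 233.13] [385 230  10   8]
top 11 53 [390.11 233.13] [385 230  10   8]
```

{"method": "apply_moves", "body": {"series": [[[-0.08,-0.3,0],[0,0,0],10],[[-0.08,-0.3,0],[0,0,0],10],[[-0.08,-0.3,0],[0,0,0],10],[[-0.08,-0.3,0],[0,0,0],25],[[-0.08,-0.3,0],[0,0,0],40],[[-0.08,-0.3,2.5],[0,0,0],40],[[-0.08,-0.3,5],[0,0,0],40],[[-0.08,4.5,5],[0,0,0],40],[[-0.08,10,5],[0,0,0],40],[[-0.08,16,5],[0,0,0],40]]}}

```text
clock: 37.35
eef_pos: [517.5, 77.8, 230.1]
eef_rot: [3.141, 0.0, -0.268]
wrist_force: [-0.0, -0.7, 0.3]
finger_gap: 37.5
```

Run:
```python
from h import *
for n in("side","top"):
    p=snap(n,12); c=p[140:300,190:310] if n=="side" else p[170:270,280:430]
    cv2.imwrite(f"pics/{n}12.png",cv2.resize(c[:,:,::-1],None,fx=3.7,fy=3.7,interpolation=cv2.INTER_CUBIC))
from cell import manip
s=manip.read_state(); print(s["eef_pos"],s["wrist_force"],s["finger_gap"])
th=-0.267; R=np.array([[np.cos(th),-np.sin(th),0],[np.sin(th),np.cos(th),0],[0,0,1]]); cc=np.array([499.8,-151.5,0])
for n,tt in(("side",(12,)),("top",(12,))):
  for t in tt:
    p,d,K,E=load(n,t); hsv=cv2.cvtColor(p,cv2.COLOR_RGB2HSV); H,S,V=[hsv[:,:,i].astype(int) for i in range(3)]
    red=((H<8)|(H>172))&(S>110)&(V>60)
    o=(180,300,240,265) if n=="side" else (200,250,285,425)
    for a,c,b,m in comps(red[o[0]:o[1],o[2]:o[3]],8): print(n,t,a,c+[o[2],o[0]],b+[o[2],o[0],0,0])
    for a in (1.5,1.55,1.6):
      f=1.6-a; P=[cc+R@np.array([0,s*(75+75*np.sin(f)),98+75*np.cos(f)]) for s in(1,-1)]; print(a,proj(np.array(P),K,E).ravel())
```

```text
[517.19  80.76 230.01] [-0.28 -0.11  0.3 ] 37.5121101726516
side 12 102 [252.45 217.11] [249 203   7  32]
side 12 156 [253.37 263.27] [250 247   8  32]
1.5 [251.16 202.25 252.3  250.91]
1.55 [251.18 203.12 252.27 249.56]
1.6 [251.2  204.07 252.24 248.28]
top 12 71 [326.24 217.39] [321 214  13   8]
top 12 124 [383.58 232.35] [372 228  23  10]
1.5 [323.98 215.96 393.9  234.13]
1.55 [325.56 216.36 392.34 233.72]
1.6 [327.15 216.77 390.75 233.31]
```

View pics/side12.png

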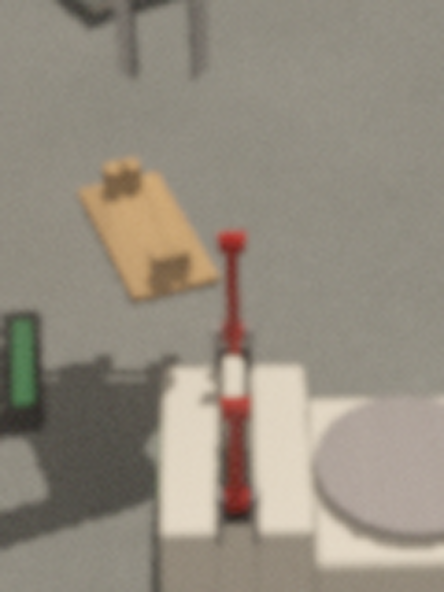

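View pics/top12.png

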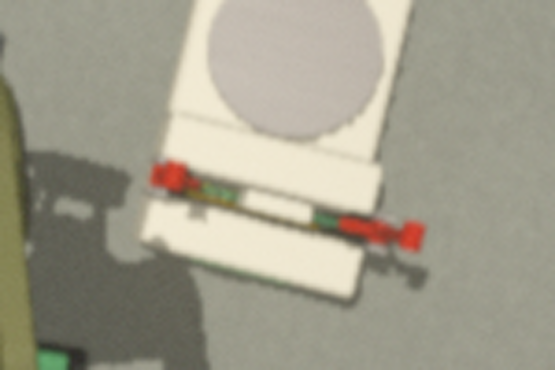

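Both levers look upright: the left knob is at top pixel (327.6,217) and the right one at (391.6,233.8). To make sure of the stops, I press each knob from outside with the closed fingers. This also avoids dragging a lever back on release.

{"method": "apply_moves", "body": {"series": [[[0.5,-6,0],[0,0,0],0],[[1,-12.7,0],[0,0,0],0],[[1,-12.7,0],[0,0,0],0],[[1,-12.7,-3],[0,0,0],0],[[1,-12.7,-4.2],[0,0,0],0],[[1,-12.7,-4.2],[0,0,0],0],[[0.8,-13.4,-4.2],[0,0,0],0],[[0.65,-13.9,-4.2],[0,0,0],0],[[0.58,-14.2,-4.2],[0,0,0],0],[[0.53,-14.35,-4.2],[0,0,0],0]]}}

```text
clock: 38.7
eef_pos: [524.1, -63.8, 189.0]
eef_rot: [-3.134, -0.002, -0.266]
wrist_force: [9.1, 33.2, 0.4]
finger_gap: 0.6
```

Firm stop felt on the left: 34 N at TCP y_b 91, against 90 expected for fully upright. Now the right, a bit gentler.

{"method": "apply_moves", "body": {"series": [[[0.5,1.9,0],[0,0,0],0],[[0.5,1.9,3],[0,0,0],0],[[0.5,1.9,5],[0,0,0],0],[[-1,-3.7,5],[0,0,0],0],[[-2.5,-9.2,5],[0,0,0],0],[[-4,-14.6,5],[0,0,0],0],[[-5.1,-18.8,5],[0,0,0],0],[[-5.1,-18.8,5],[0,0,0],0],[[-5.1,-18.8,2],[0,0,0],0],[[-5.1,-18.8,0],[0,0,0],0]]}}

```text
clock: 39.95
eef_pos: [472.1, -254.1, 187.3]
eef_rot: [-3.142, 0.0, -0.267]
wrist_force: [-1.1, -0.1, 0.2]
finger_gap: 0.4
```

{"method": "apply_moves", "body": {"series": [[[0.1,0.4,0],[0,0,0],0],[[0.2,0.8,0],[0,0,0],0],[[0.3,1.1,0],[0,0,0],0],[[0.36,1.3,0],[0,0,0],0],[[0.4,1.45,0],[0,0,0],0],[[0.42,1.53,0],[0,0,0],0],[[0.44,1.6,0],[0,0,0],0],[[0.44,1.6,0],[0,0,0],0],[[0.44,1.6,0],[0,0,0],0],[[0.44,1.6,0],[0,0,0],0]]}}

```text
clock: 41.2
eef_pos: [476.3, -240.0, 188.6]
eef_rot: [3.14, -0.001, -0.268]
wrist_force: [-2.7, -6.3, 0.1]
finger_gap: -0.0
```

{"method": "apply_moves", "body": {"series": [[[0.03,0.1,0],[0,0,0],0],[[0.05,0.2,0],[0,0,0],0],[[0.05,0.2,0],[0,0,0],0],[[0.05,0.2,0],[0,0,0],0],[[0.05,0.2,0],[0,0,0],0],[[-0.5,-1.9,0],[0,0,0],0],[[-0.5,-1.9,2.5],[0,0,0],0],[[-0.5,-1.9,5],[0,0,0],0],[[-0.5,-1.9,5],[0,0,0],0],[[-0.5,-1.9,5],[0,0,0],0]]}}

```text
clock: 42.45
eef_pos: [471.2, -257.8, 237.2]
eef_rot: [-3.141, 0.001, -0.267]
wrist_force: [0.3, 0.6, -0.1]
finger_gap: 0.3
```

Run:
```python
from h import *
for n in("side","top"):
    p=snap(n,13); c=p[140:300,190:310] if n=="side" else p[170:270,280:430]
    cv2.imwrite(f"pics/{n}13.png",cv2.resize(c[:,:,::-1],None,fx=3.7,fy=3.7,interpolation=cv2.INTER_CUBIC))
for n in("side","top"):
    p,d,K,E=load(n,13); hsv=cv2.cvtColor(p,cv2.COLOR_RGB2HSV); H,S,V=[hsv[:,:,i].astype(int) for i in range(3)]
    red=((H<8)|(H>172))&(S>110)&(V>60)
    o=(180,300,240,265) if n=="side" else (200,250,285,425)
    for a,c,b,m in comps(red[o[0]:o[1],o[2]:o[3]],8): print(n,a,c+[o[2],o[0]],b+[o[2],o[0],0,0])
```

```text
side 11 [253.27 205.82] [251 205   5   3]
side 126 [253.34 265.85] [251 251   6  28]
top 72 [326.31 217.43] [321 214  13   8]
top 122 [383.09 232.18] [372 228  22  10]
```

View pics/top13.png

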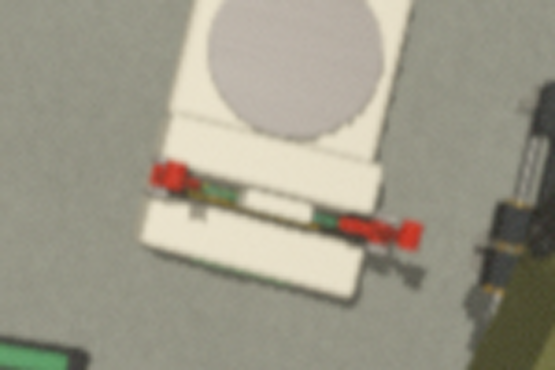

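{"method": "apply_moves", "body": {"series": [[[0,0,-3],[0,0,0],0],[[0,0,-5],[0,0,0],0],[[0.2,0.8,-5],[0,0,0],0],[[0.4,1.5,-5],[0,0,0],0],[[0.5,1.8,-5],[0,0,0],0],[[0.53,2,-5],[0,0,0],0],[[0.58,2.15,-5],[0,0,0],0],[[0.58,2.2,-5],[0,0,0],0],[[0.58,2.2,-5],[0,0,0],0],[[0.58,2.2,-5],[0,0,0],0]]}}

```text
clock: 43.8
eef_pos: [476.9, -238.9, 189.1]
eef_rot: [3.136, -0.002, -0.268]
wrist_force: [-4.1, -22.0, -1.0]
finger_gap: 0.4
```

Firm stop on the right too: 22 N at y_b -90.4. I back off and look.

{"method": "apply_moves", "body": {"series": [[[-0.5,-1.9,0],[0,0,0],0],[[-0.5,-1.9,2.5],[0,0,0],0],[[-0.5,-1.9,6],[0,0,0],0],[[-1.5,-4,9],[0,0,0],0],[[-3,-7,9],[0,0,0],0],[[-4,-10,9],[0,0,0],0],[[-4,-10,9],[0,0,0],0],[[-4,-10,9],[0,0,0],0],[[-4,-10,9],[0,0,0],0],[[-4,-10,9],[0,0,0],0]]}}

```text
clock: 45.05
eef_pos: [437.5, -335.4, 278.3]
eef_rot: [-3.142, -0.0, -0.266]
wrist_force: [-0.0, 0.5, -0.2]
finger_gap: 0.6
```

Run:
```python
from h import *
for n in("side","top"):
    p=snap(n,14); c=p[140:300,190:310] if n=="side" else p[170:270,280:430]
    cv2.imwrite(f"pics/{n}14.png",cv2.resize(c[:,:,::-1],None,fx=3.7,fy=3.7,interpolation=cv2.INTER_CUBIC))
    cv2.imwrite(f"pics/{n}14f.png",p[:,:,::-1])
th=-0.267; R=np.array([[np.cos(th),-np.sin(th),0],[np.sin(th),np.cos(th),0],[0,0,1]]); cc=np.array([499.8,-151.5,0])
for n in("side","top"):
    p,d,K,E=load(n,14); hsv=cv2.cvtColor(p,cv2.COLOR_RGB2HSV); H,S,V=[hsv[:,:,i].astype(int) for i in range(3)]
    red=((H<8)|(H>172))&(S>110)&(V>60)
    o=(180,300,240,265) if n=="side" else (200,250,285,425)
    for a,c,b,m in comps(red[o[0]:o[1],o[2]:o[3]],8): print(n,a,c+[o[2],o[0]],b+[o[2],o[0],0,0])
    if n=="top":
        wh=(S<45)&(V>150); X=dep(np.ones_like(wh),d,K,E); v,u=np.nonzero(d>0); Q=(X-cc)@R
        k=(abs(Q[:,0])<5)&(abs(Q[:,1])<18); print("handle top z",np.median(Q[k,2]))
        for s in(1,-1):
            k=(abs(Q[:,0])<4)&(s*Q[:,1]>15)&(s*Q[:,1]<20);print(s,np.median(Q[k,2]))
            k=(abs(Q[:,0])<2)&(s*Q[:,1]>28)&(s*Q[:,1]<42);print("plate",s,np.median(Q[k,2]))
```

```text
side 10 [255.5 249. ] [255 247   2   5]
side 73 [253.48 271.9 ] [251 264   6  15]
top 73 [326.37 217.42] [321 214  13   8]
top 121 [382.95 232.28] [372 228  22  10]
handle top z 124.20009754836224
1 124.02781958176344
plate 1 93.34543610616525
-1 124.30867326589637
plate -1 93.7304143936573
```

View pics/top14f.png

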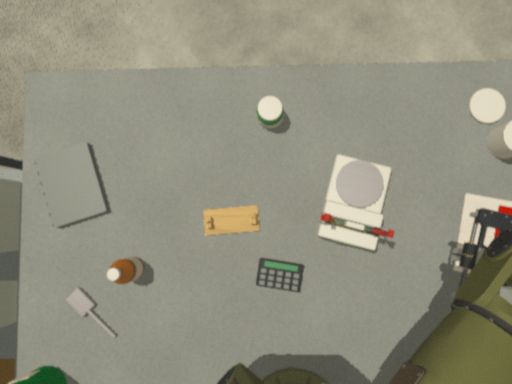

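View pics/top14.png

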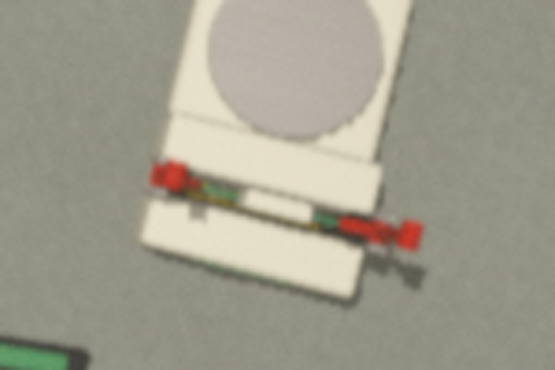

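The depth picture puts the handle top at 124.2 mm (level from end to end), so the foot is at 24 mm, home. Both levers are upright, the robot touches nothing, and the bottle, jar and calculator are in place.

```bash
python3 -c "
from cell import manip
print(manip.sign_off())"
```

```text
the job is handed in; nothing more can be done
None
```

The board is out of its stand, seated in the balance and pressed home, with both red levers upright. I handed the job in at about 45 s of the 72 s allowed.

- **Lowering:** I slid the board down the guides and felt the springs at a foot height of about 33 mm. I let go with about 6.4 N bearing on them (5.5 N on the wrist plus the board's weight).
- **Levers:** I swung left, right, left, right, left by turns because each one sprang back a little. Then I pressed both knobs from outside with the closed fingers until each met a firm stop. The wrist force was 34 N on the left, more than I intended but below the 40 N limit, and 22 N on the right.
- **Last checks:**
    - The depth image puts the handle top at 124.2 mm, level to 0.3 mm across its width. That means the foot is at about 24 mm, home.
    - Both knobs appear upright in the top view.
    - The bottle, jar and calculator have not visibly moved, and the arm is clear of everything.
- **What disagreed:** The side camera read a few pixels off the calibration for the knobs. I relied on the top camera and the felt stops for the final lever angles.

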